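# Load a bored plate into a leaf drill jig

## Task

Load the drill jig: slide the steel plate that is lying askew on the jig square against the fence and along it until its hole drops over the locating pin and the plate lies flat on the base; slide it, do not lift it off. Then swing the hinged leaf down over the plate until it is fully shut, and let go. Leave the other things on the bench where they lie.

Things in the scene. Friction and masses are not known exactly. Their poses are not given: they have to be found in the camera images.
- jig: Leaf drill jig bolted to the bench; dark base plate, flat top 30 mm above the bench. Origin: on the bench below the pin's axis. x along the fence, the way the plate has to slide; y to the fence and hinge; z up. Base spans x -155 to +95, y -105 to +100 mm; ears with bolts, lower than its top, reach x -185 and +125. A rest block 22 x 18 mm, 16 mm high, stands on it at x +57, y -74.
- pin (a point): Foot of the fixed locating pin, on its axis at the level of the base top (30 mm above the bench). The pin is 24 mm in diameter and 9 mm high; its upper half tapers to 18 mm at the flat top. At the start it is hidden under the raised front part of the plate; it stands in line with the middle of the leaf, across from the fence. Axes as the jig's.
- fence (a point): Middle of the foot of the fence's straight face, 45.7 mm from the pin's axis towards the jig's +y. The fence is a bright steel bar along the jig's x, from x = -125 to +80 mm in the jig's frame, standing 15 mm above the base top. Axes as the jig's.
- plate: The loose bright steel plate: 130 mm along its x, 90 mm along its y, 8 mm thick, about 0.7 kg. Origin in the middle of its underside; x and y along its edges, z up. Too wide to grip across: push its edges. It drops flat when its hole meets the pin with its +y edge along the fence, and the hole then stops it against the pin.
- plate_mid (a point): Centre of the plate and of its only hole (26 mm, right through), half-way up; axes as the plate's. At the start the plate tilts 5 to 6 degrees: its -x edge on the base, its front part up on the pin's top, the hole 30 to 50 mm short of the pin (on the jig's -x side), the plate 10 to 22 mm off the fence and turned up to 6 degrees. Seated, this point is 34 mm above the bench.
- leaf (a joint): Opening angle of the hinged leaf, rad: 0 shut (level over the plate), 1.62 to 1.85 at the start (standing open, leaning out to the jig's +y), stop at 1.9. Stiff hinge: it stays wherever it is left; 2 to 6 N on its outer face near the free edge swings it. It cannot shut over a plate that has not dropped.
- leaf_hinge (a point): Middle of the leaf's hinge line, which runs along the jig's x at y = +82 mm, 51 mm above the bench. Axes as the jig's. The leaf is an aluminium frame, 10 mm thick with the hinge line in mid thickness, 140 mm wide (x -70 to +70), its free edge 164 mm from the hinge line.
- leaf_edge (a point): Middle of the leaf's free edge, mid thickness. The outer face (x and y along it, z out of it; on top when shut) is plain here for 54 mm back to a 56 mm square window; a thumb lug 32 mm wide reaches 24 mm beyond the edge. Four drill bush heads stand 4 mm proud, 49 mm to either side of the middle.
- drilled_plate: finished steel plate, same 130 x 90 x 8 mm but already drilled with four small dark corner holes, lying flat on the bench some 200 mm to the jig's +y side; origin under its centre
- dial_gauge: small round dial gauge with a 58 mm face, 20 mm high, lying on the bench beyond the jig's +x end; origin under its centre
- spanner: steel spanner, 190 mm long, lying flat on the bench on the jig's -y side; origin under its middle
- torque_wrench: torque wrench, 455 mm long, 42 mm high, lying at the right side of the bench; origin under its middle
- air_drill: black pistol-grip air drill with a bit in its chuck, lying on its side, 250 x 210 mm, 66 mm high, at the left of the bench; origin under its barrel
- meter: yellow multimeter lying on its back, 150 x 78 x 41 mm, at the left; origin under its centre
- caliper: steel sliding caliper, 200 mm long, lying flat at the right front; origin under its beam
There are look-alikes about, which are no part of the job. What is shaped like the plate but green or red is not meant.

How it is judged:
By the outcome, as a careful person would: the job done as asked, in the order asked, and still so for the second after the job is handed in, with the robot touching nothing.
It also fails if it takes over 64 s, if anything falls off the work surface, if the arm or the gripper's body presses on something with over 40 N, if the wrist force passes 120 N, or if a joint passes its speed limit or range.

## Robot

A 6-joint arm with a two-finger parallel gripper is mounted at the origin on the work surface. World frame = base frame: x ahead of the robot, y to its left, z up, the work surface at z = 0. Lengths are in m, angles in rad, forces in N, time in s.
With the tool pointing down it reaches from about 0.35 to 0.975 m from the base axis. Payload 17.4 kg.
Tool frame: the origin (TCP) lies between the finger pads; the fingertips stand 14 mm ahead of it and the grasp point (between the pads) lies 5 mm behind it; z points along the fingers, y is the line along which they close (so a half turn about z gives the same grasp; the last joint's range is limited). The gripper opens to 85 mm and grips with 20 to 120 N. Pads are 22 mm wide; open, the fingers measure 114 mm over their backs; the gripper's body (76 mm by 85 mm) begins 54 mm behind the grasp point. The pads swing forward as they close: fully open they stand 13 mm farther back than shut.
Start: joints at [-1.353, 0.116, 1.442, -0, 1.584, -0.038], TCP at [0.171, -0.653, 0.245] pointing down, gripper open.
Joint ranges: [-2.83, 2.83], [-0.83, 2.19], [0.07, 2.5], [-1.14, 4.28], [0.01, 3], [-2.97, 2.97]. Speed limits (rad/s): [1.89, 1.89, 2.22, 3.14, 3.14, 3.14].

## Interface

Orientations are given as a 3x3 rotation matrix whose columns are the frame's x, y, z axes.
In Python, from bench import ctrl, get_image gives the robot as it stands.
- The arm moves only by the tool apply_moves, never from a script. Its argument "increments" is one flat list of numbers, 6 for each row, row after row: the shift along the tool's x, y, z normalised to -1 to 1, where 1 is 0.1 m, then the turn, a rotation vector about the tool's x, y, z normalised to -1 to 1, where 1 is 1.5 rad. In form: [dx, dy, dz, wx, wy, wz, dx, dy, dz, wx, wy, wz, ...]. A call has 1 to 5 rows; each row is the pose to reach, as a shift and turn from the pose commanded when the call began, along the tool's axes at that moment; what a row does not reach only later rows make up. A row lasts 1/8 s, in which the tool goes at most 62.5 mm and 10.7 degrees, less where a joint would pass 70% of its speed; a pose out of reach is approached as far as the arm can. A call with a number of a shift or a turn outside -1 to 1 is refused whole. A call with a gripper value outside its range is refused whole. "hand" is the opening, from 0 (shut) to 1 (fully open), set as the call begins (left out, the last holds). The fingers move at their own pace and stop on an object; "newtons" is the grip in N (left out, the last holds). Time passes only in rows, so rows that repeat a pose let the fingers close. It gives the time, the measured TCP pose, the force, the opening and the grip force at its end, in the units of the state.
- ctrl.observe(): the state, without advancing time (a new reading comes with each control period).
- get_image(name): name is "scene" or "top"; returns a dict with "image" (400x640x3 uint8, red, green, blue), "fx", "fy", "cx", "cy" (pixels), "k1" (the pictures are not rectified: a ray, as slopes to the right and down, at radius r is drawn at 1 + k1 r^2 times it, then the intrinsics apply), "R" (3x3) and "t" (3): a world point X has camera coordinates R X + t. Camera axes: x right, y down, z forward; pixel columns grow to the right and rows downward; lengths in m; the calibration is good to about 2 mm. A picture is of the moment at which its call begins. There is no depth.
- ctrl.hand_in(): hands the job in; it is judged then, once.
The state is a dict: "clock": time; "qpos": joint angles; "qvel": joint speeds; "tau": joint torques, N m; "tool_pos": TCP position; "tool_rot": TCP orientation; "ft_force": force on the tool from outside, world axes, zero at the start; "wrist_torque": the same for the moment, N m; "gripper_width": finger opening in m; "finger_force": force on a finger pad.
Only numpy, scipy, OpenCV 4.12 (cv2) and the standard library are available. Lean on these libraries where they do the work, as an engineer would, in place of code of your own. Each camera call takes 0.05 s, during which the arm holds its last target. There are 200 camera calls.

## Working session

There is one attempt and no reset: what is moved stays moved. The work goes in short steps, Python scripts to look and compute and a tool call to move; the robot and the scene stay as the last step left them, time stands still between calls to the robot, and variables do not carry over. Pictures are saved under pics/ and viewed, at most 10 in all, crops included, and the job is handed in when it is done.

Besides the shell and the picture viewer there is one more tool, called after ">>>" as name(argument=value, ...), one argument or row to a line, values as JSON. apply_moves: Moves the arm, as the interface text tells. Scaled input: -1 to 1 covers 0.1 m each way for a shift and 1.5 rad each way for a turn. Its arguments: {"type":"object","properties":{"increments":{"type":"array","items":{"type":"number","minimum":-1,"maximum":1}},"hand":{"type":"number"},"newtons":{"type":"number"}},"required":["increments"]}

```bash
mkdir -p pics; ls
cat > h.py <<'E'
import numpy as np, cv2
from bench import ctrl, get_image
def snap(n,f=None):
    d=get_image(n)
    if f: cv2.imwrite('pics/'+f,d['image'][:,:,::-1])
    return d
def ray(d,u,v):
    K=np.array([[d['fx'],0,d['cx']],[0,d['fy'],d['cy']],[0,0,1.]])
    xd=(u-d['cx'])/d['fx'];yd=(v-d['cy'])/d['fy'];x,y=xd,yd
    for _ in range(20):
        s=1+d['k1']*(x*x+y*y);x,y=xd/s,yd/s
    R=np.array(d['R']);t=np.array(d['t'])
    return -R.T@t, R.T@np.array([x,y,1.])
def onz(d,u,v,z):
    c,r=ray(d,u,v);return c+r*(z-c[2])/r[2]
def proj(d,X):
    p=np.array(d['R'])@np.array(X)+np.array(d['t']);x,y=p[0]/p[2],p[1]/p[2];s=1+d['k1']*(x*x+y*y)
    return d['fx']*x*s+d['cx'],d['fy']*y*s+d['cy']
E
python3 - <<'E'
from h import *
for n in('scene','top'):
    d=snap(n,n+'0.png');print(n,ray(d,d['cx'],d['cy']),d['fx'],d['k1'])
print(ctrl.observe())
E
```

```text
pics
scene (array([1.44146922, 0.70376989, 1.11334738]), array([-0.56473979, -0.47792478, -0.67279779])) 515.7170794234297 -0.08395804007476232
top (array([ 0.30897222, -0.0287598 ,  1.55017562]), array([ 0.15450436, -0.00331877, -0.98798653])) 452.8708952865514 -0.08176512277095328
{'clock': 0.1, 'qpos': array([-1.35281431e+00,  1.16449716e-01,  1.44219340e+00,  3.92823443e-05,
        1.58401061e+00, -3.77837601e-02]), 'qvel': array([-1.99479089e-03, -1.28989841e-03, -2.90216320e-05, -1.22620892e-03,
        5.05111149e-04, -4.44737323e-04]), 'tau': array([ 3.06944574e-03, -7.33660483e+01, -6.33788037e+01,  6.49094432e-05,
        5.24574905e-03,  2.74763585e-05]), 'tool_pos': array([ 0.17074454, -0.65288675,  0.24463125]), 'tool_rot': array([[ 9.67469729e-01,  2.52986732e-01, -1.91119893e-04],
       [ 2.52986792e-01, -9.67469169e-01,  1.04446632e-03],
       [ 7.93335170e-05, -1.05884036e-03, -9.99999436e-01]]), 'ft_force': array([ 0.03754553, -0.04239719, -0.25996117]), 'wrist_torque': array([0.00186412, 0.03891097, 0.04985994]), 'finger_force': 0.0, 'gripper_width': 0.08541210270750889}
```

View pics/scene0.png

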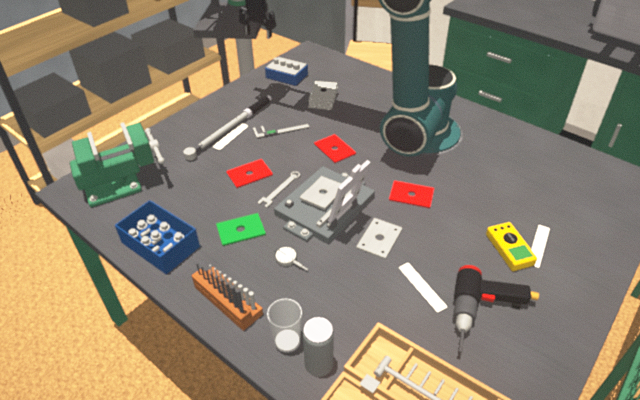

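View pics/top0.png

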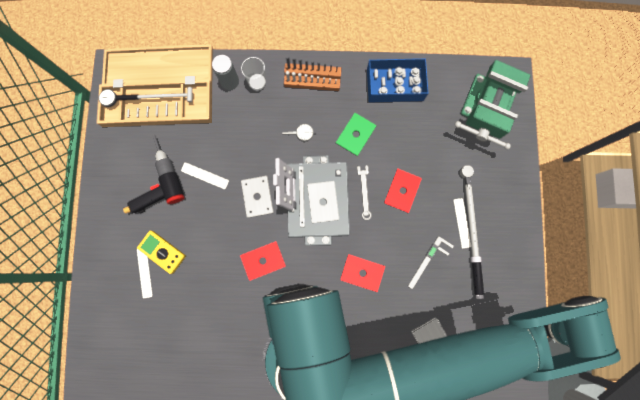

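The top view shows the jig at about (320,200). Its fence and leaf are on the left (world +y) and its +x end points up (world +x). The plate lies around (323,202). I'll enlarge this area.

Run:
```python
import cv2
a=cv2.imread('pics/top0.png')[145:255,265:365]
b=cv2.imread('pics/scene0.png')[150:245,265:385]
a=cv2.resize(a,(500,550),interpolation=cv2.INTER_CUBIC);cv2.imwrite('pics/c1.png',a)
cv2.imwrite('pics/c2.png',cv2.resize(b,(720,570),interpolation=cv2.INTER_CUBIC))
```

```text
(no output)
```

View pics/c1.png

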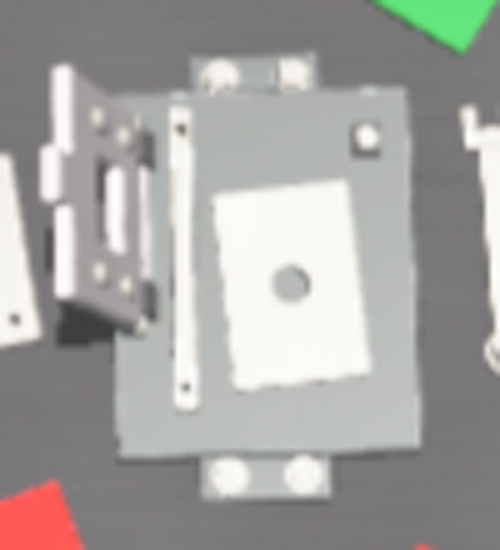

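View pics/c2.png

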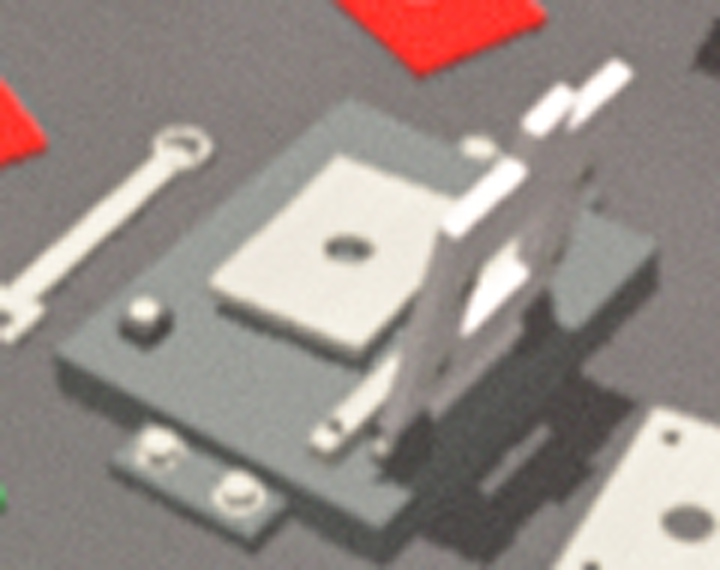

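```bash
cat > m.py <<'E'
from h import *
def jigfit(d,base,fence):
    # base corners z=.03 ; fence face ends z=.045 ; 2D rigid fit
    J=np.array([[95,-105],[-155,-105],[-155,100],[80,45.7],[-125,45.7]])/1000
    W=np.array([onz(d,*p,.03)[:2] for p in base]+[onz(d,*p,.045)[:2] for p in fence])
    a=J-J.mean(0);b=W-W.mean(0)
    th=np.arctan2((a[:,0]*b[:,1]-a[:,1]*b[:,0]).sum(),(a*b).sum())
    R=np.array([[np.cos(th),-np.sin(th)],[np.sin(th),np.cos(th)]])
    o=W.mean(0)-R@J.mean(0)
    return R,o,th,(W-(J@R.T+o))*1000
E
python3 - <<'E'
from m import *
d=snap('top');im=d['image']
f=lambda x,y:((x+.5)/5-.5+265,(y+.5)/5-.5+145)
R,o,th,e=jigfit(d,[f(405,90),f(420,445),f(120,457)],[f(190,108),f(198,406)])
print('jig',o,th,'res',e.round(1))
g=cv2.cvtColor(im,cv2.COLOR_RGB2GRAY);m=(g>205).astype(np.uint8)
cs,_=cv2.findContours(m,cv2.RETR_EXTERNAL,cv2.CHAIN_APPROX_NONE)
for c in cs:
    r=cv2.minAreaRect(c)
    if cv2.contourArea(c)>60 and 285<r[0][0]<360 and 150<r[0][1]<240: print(r,cv2.contourArea(c))
J=lambda X:(R.T@(X[:2]-o)*1000).round(1)
for n,p,z in [('TL',(213,197),.0505),('TR',(347,181),.0505),('BR',(370,372),.038),('BL',(234,390),.038),('hole',(292,284),.0443)]:
    X=onz(d,*f(*p),z);print(n,X.round(4),J(X))
# leaf free edge corners, from angle hypotheses
for a in (1.62,1.7,1.78,1.85):
    for x in(.07,-.07):
        y=.082-.164*np.cos(a);z=.051+.164*np.sin(a)
        w=R@[x,y]+o;u=proj(d,[*w,z]);print(a,x,(u[0]-265)*5,(u[1]-145)*5)
E
```

```text
jig [ 0.57197532 -0.02569477] 0.04963480230583583 res [[-3.6  1.7]
 [ 2.   1.8]
 [ 0.3 -1.7]
 [-0.2 -0.9]
 [ 1.6 -0.9]]
((322.9180603027344, 201.30374145507812), (39.60918045043945, 28.27558135986328), 83.2901611328125) 1031.5
((301.3916015625, 195.9894256591797), (60.08617401123047, 4.403797149658203), 88.45184326171875) 188.0
TL [0.5872 0.0059 0.0505] [16.7 30.8]
TR [ 0.5999 -0.0842  0.0505] [ 25.  -59.9]
BR [ 0.4721 -0.1019  0.038 ] [-103.5  -71.1]
BL [ 0.4583 -0.0108  0.038 ] [-112.8   20.5]
hole [ 0.5299 -0.0484  0.0443] [-43.2 -20.6]
1.62 0.07 105.58903916026082 61.866048586739026
1.62 -0.07 110.2275448152298 290.67883431786896
1.7 0.07 84.1709514027437 62.9780256257564
1.7 -0.07 88.44975779699666 291.6115071785998
1.78 0.07 63.15749738583264 64.49499921122921
1.78 -0.07 67.08163066514004 292.7797150445795
1.85 0.07 45.24379745316992 66.14272176085052
1.85 -0.07 48.864822427150614 293.98631320627953
```

>>> apply_moves(
  increments=[0.95,-0.85,0,0,0,0,0.95,-0.85,0,0,0,0,0.95,-0.85,0,0,0,0],
  hand=0,
  newtons=40,
)

```text
clock: 0.52
tool_pos: [0.2429, -0.5443, 0.2458]
tool_rot: [[0.967, 0.256, 0.001], [0.256, -0.967, -0.0], [0.001, 0.0, -1.0]]
ft_force: [-0.5, -0.1, -0.2]
gripper_width: 0.0323
finger_force: 0.0
```

>>> apply_moves(
  increments=[0.95,-0.85,0,0,0,0,0.95,-0.85,0,0,0,0,0.95,-0.85,0,0,0,0],
)

```text
clock: 0.9
tool_pos: [0.313, -0.4385, 0.2457]
tool_rot: [[0.967, 0.256, 0.001], [0.256, -0.967, -0.0], [0.001, 0.001, -1.0]]
ft_force: [-0.7, -1.1, 0.8]
gripper_width: -0.0
finger_force: 0.0
```

>>> apply_moves(
  increments=[0.95,-0.85,0,0,0,0,0.95,-0.85,0,0,0,0,0.95,-0.85,0,0,0,0],
)

```text
clock: 1.27
tool_pos: [0.3834, -0.3326, 0.2455]
tool_rot: [[0.967, 0.256, 0.0], [0.256, -0.967, -0.0], [0.0, 0.0, -1.0]]
ft_force: [-0.5, -0.4, 0.1]
gripper_width: 0.0001
finger_force: 0.0
```

>>> apply_moves(
  increments=[0.95,-0.85,0,0,0,0,0.95,-0.85,0,0,0,0,0.95,-0.85,0,0,0,0],
)

```text
clock: 1.65
tool_pos: [0.4537, -0.2265, 0.2451]
tool_rot: [[0.967, 0.256, -0.0], [0.256, -0.967, 0.0], [-0.0, -0.0, -1.0]]
ft_force: [-0.7, -0.1, 0.4]
gripper_width: -0.0003
finger_force: 0.0
```

>>> apply_moves(
  increments=[0.95,-0.85,0.5,0,0,0.137,0.95,-0.85,0.5,0,0,0.137,0.95,-0.85,0.5,0,0,0.137,0.95,-0.85,0.5,0,0,0.137],
)

```text
clock: 2.15
tool_pos: [0.5228, -0.1225, 0.1948]
tool_rot: [[0.999, 0.051, -0.001], [0.051, -0.999, -0.0], [-0.001, 0.0, -1.0]]
ft_force: [-0.5, -0.8, 0.2]
gripper_width: -0.0
finger_force: 0.0
```

```bash
cat > s.py <<'E'
from h import *
TH=.0496;O=np.array([.572,-.0257])
Rj=np.array([[np.cos(TH),-np.sin(TH),0],[np.sin(TH),np.cos(TH),0],[0,0,1]])
def jig(X): return Rj.T@(np.array(X)-[*O,0])
def st():
    s=ctrl.observe();T=s['tool_rot']
    print('t%.2f'%s['clock'],'jig mm',(jig(s['tool_pos'])*1000).round(1),'toolx_jig',(Rj.T@T)[:,0].round(3),'toolz',(Rj.T@T)[:,2].round(3),'Fjig',(Rj.T@s['ft_force']).round(1),'w',round(s['gripper_width'],4))
    return s
def to(x,y,z):
    s=st();d=s['tool_rot'].T@(Rj@(np.array([x,y,z])/1000-jig(s['tool_pos'])));print('shift units',(d*10).round(3))
E
python3 -c "
from s import *
to(-55,-92,60)"
```

```text
t2.15 jig mm [-53.9 -94.3 194.8] toolx_jig [ 1.     0.001 -0.001] toolz [-0.001 -0.    -1.   ] Fjig [-0.5 -0.7  0.2] w -0.0
shift units [-0.009 -0.023  1.348]
```

>>> apply_moves(
  increments=[0,0,1,0,0,0,0,0,1,0,0,0,0,0,1,0,0,0],
)

```text
clock: 2.52
tool_pos: [0.5213, -0.1232, 0.0937]
tool_rot: [[0.999, 0.049, -0.004], [0.049, -0.999, 0.001], [-0.004, -0.001, -1.0]]
ft_force: [0.2, 0.9, -0.2]
gripper_width: -0.0002
finger_force: 0.0
```

>>> apply_moves(
  increments=[0,0,0.46,0,0,0,0,0,0.46,0,0,0,0,0,0.46,0,0,0],
)

```text
clock: 2.9
tool_pos: [0.5238, -0.1226, 0.0521]
tool_rot: [[0.999, 0.05, 0.002], [0.05, -0.999, -0.001], [0.002, 0.001, -1.0]]
ft_force: [-0.7, -0.1, -0.3]
gripper_width: 0.0
finger_force: 0.0
```

```bash
python3 -c "
from s import *
st();d=snap('scene','p1.png')
b=cv2.imread('pics/p1.png')[150:245,265:385];cv2.imwrite('pics/c3.png',cv2.resize(b,(720,570),interpolation=cv2.INTER_CUBIC))"
```

```text
t2.90 jig mm [-53.  -94.3  52.1] toolx_jig [1.    0.    0.002] toolz [ 0.002 -0.001 -1.   ] Fjig [-0.7 -0.1 -0.3] w 0.0
```

View pics/c3.png

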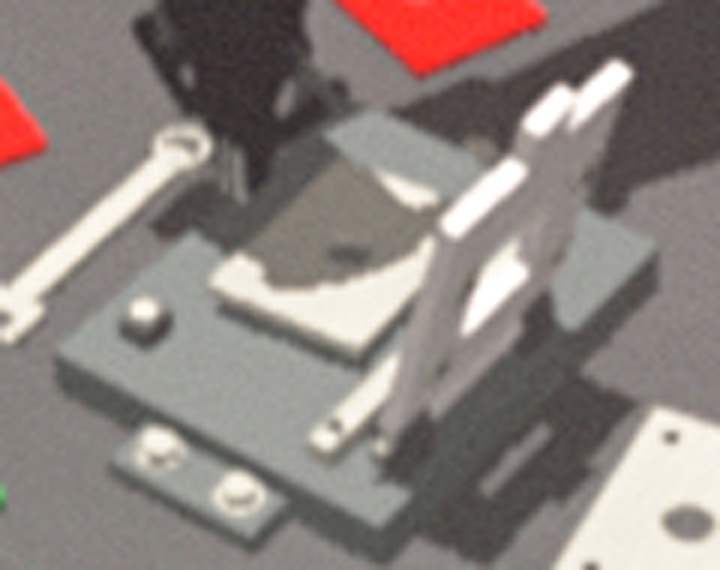

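The closed fingertips, at about (245,200) in the crop, stand just off the plate's -y edge, low over the base. I'll push towards the fence.

>>> apply_moves(
  increments=[0,0,0.03,0,0,0,0,-0.1,0.03,0,0,0,0,-0.15,0.03,0,0,0,0,-0.2,0.03,0,0,0,0,-0.24,0.03,0,0,0],
)

```text
clock: 3.58
tool_pos: [0.5216, -0.0975, 0.0464]
tool_rot: [[0.999, 0.051, 0.0], [0.051, -0.999, -0.0], [0.0, 0.0, -1.0]]
ft_force: [-0.8, -3.4, 0.4]
gripper_width: -0.0
finger_force: 1.8
```

>>> apply_moves(
  increments=[0,-0.02,0,0,0,0,0,-0.04,0,0,0,0,0,-0.06,0,0,0,0,0,-0.06,0,0,0,0],
)

```text
clock: 4.08
tool_pos: [0.5213, -0.0916, 0.0464]
tool_rot: [[0.999, 0.05, 0.0], [0.05, -0.999, 0.0], [0.0, -0.0, -1.0]]
ft_force: [-0.5, -2.7, 1.6]
gripper_width: -0.0002
finger_force: 1.5
```

```bash
python3 -c "
from s import *
st()"
```

```text
t4.08 jig mm [-53.9 -63.3  46.4] toolx_jig [1.    0.001 0.   ] toolz [ 0.  0. -1.] Fjig [-0.7 -2.7  1.6] w -0.0002
```

>>> apply_moves(
  increments=[0,-0.02,0,0,0,0,0,-0.03,0,0,0,0,0,-0.03,0,0,0,0],
)

```text
clock: 4.45
tool_pos: [0.5212, -0.0887, 0.0464]
tool_rot: [[0.999, 0.05, 0.0], [0.05, -0.999, 0.0], [0.0, -0.0, -1.0]]
ft_force: [-1.4, -3.9, 2.7]
gripper_width: -0.0004
finger_force: 2.0
```

>>> apply_moves(
  increments=[0,-0.02,0,0,0,0,0,-0.02,0,0,0,0],
)

```text
clock: 4.7
tool_pos: [0.521, -0.0867, 0.0463]
tool_rot: [[0.999, 0.05, -0.0], [0.05, -0.999, -0.0], [-0.0, 0.0, -1.0]]
ft_force: [-0.9, -4.8, 3.5]
gripper_width: 0.0004
finger_force: 2.5
```

```bash
python3 -c "
from s import *
st();d=snap('top','p2.png')
b=cv2.imread('pics/p2.png')[145:255,265:365];cv2.imwrite('pics/c4.png',cv2.resize(b,(500,550),interpolation=cv2.INTER_CUBIC))"
```

```text
t4.70 jig mm [-54.  -58.4  46.3] toolx_jig [ 1.     0.001 -0.   ] toolz [-0. -0. -1.] Fjig [-1.1 -4.8  3.5] w 0.0004
```

View pics/c4.png

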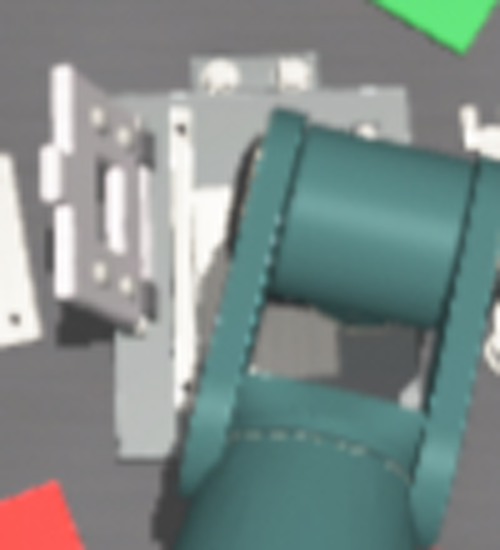

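The arm hides most of the plate. Its front left corner, near (195,190), is almost at the fence, so I'll keep pushing until the force jumps.

>>> apply_moves(
  increments=[0,-0.02,0,0,0,0,0,-0.02,0,0,0,0],
)

```text
clock: 5.0
tool_pos: [0.5206, -0.085, 0.0462]
tool_rot: [[0.999, 0.05, -0.001], [0.05, -0.999, -0.001], [-0.001, 0.001, -1.0]]
ft_force: [-4.4, -7.0, 3.5]
gripper_width: -0.0003
finger_force: 3.9
```

>>> apply_moves(
  increments=[0,-0.01,0,0,0,0,0,-0.01,0,0,0,0],
)

```text
clock: 5.25
tool_pos: [0.5205, -0.0842, 0.0462]
tool_rot: [[0.999, 0.05, -0.001], [0.05, -0.999, -0.001], [-0.001, 0.001, -1.0]]
ft_force: [-4.8, -9.3, 3.7]
gripper_width: 0.0001
finger_force: 4.8
```

```bash
python3 -c "
from s import *
st()"
```

```text
t5.25 jig mm [-54.4 -55.8  46.2] toolx_jig [ 1.     0.001 -0.001] toolz [-0.001 -0.001 -1.   ] Fjig [-5.3 -9.1  3.7] w 0.0001
```

>>> apply_moves(
  increments=[0,-0.02,0,0,0,0,0,-0.02,0,0,0,0],
)

```text
clock: 5.5
tool_pos: [0.5202, -0.0828, 0.0462]
tool_rot: [[0.999, 0.05, -0.002], [0.05, -0.999, -0.002], [-0.002, 0.002, -1.0]]
ft_force: [-6.3, -14.7, 4.2]
gripper_width: 0.0001
finger_force: 7.6
```

>>> apply_moves(
  increments=[0,-0.02,0,0,0,0,0,-0.02,0,0,0,0],
)

```text
clock: 5.75
tool_pos: [0.5201, -0.0822, 0.0463]
tool_rot: [[0.999, 0.05, -0.001], [0.05, -0.999, -0.005], [-0.002, 0.005, -1.0]]
ft_force: [-6.9, -29.2, 3.6]
gripper_width: -0.0002
finger_force: 14.0
```

```bash
python3 -c "
from s import *
st()"
```

```text
t5.75 jig mm [-54.7 -53.9  46.3] toolx_jig [ 1.     0.    -0.002] toolz [-0.002 -0.005 -1.   ] Fjig [ -8.4 -28.8   3.6] w -0.0002
```

>>> apply_moves(
  increments=[0,0.1,0,0,0,0,0,0.2,0,0,0,0,0,0.3,-0.5,0,0,0,-0.3,0.3,-1,0,0,0,-0.8,0.3,-1,0,0,0],
)

```text
clock: 6.38
tool_pos: [0.4432, -0.1142, 0.15]
tool_rot: [[0.999, 0.051, 0.005], [0.051, -0.999, -0.001], [0.005, 0.001, -1.0]]
ft_force: [-0.7, -1.2, 1.0]
gripper_width: 0.0
finger_force: 0.0
```

>>> apply_moves(
  increments=[-0.5,0,0,0,0,0,-0.9,0,0,0,0,0,-0.9,0,0,0,0,0],
  hand=0.55,
)

```text
clock: 6.75
tool_pos: [0.3511, -0.1184, 0.1466]
tool_rot: [[0.999, 0.049, 0.002], [0.049, -0.999, -0.0], [0.002, 0.0, -1.0]]
ft_force: [0.2, -0.2, 0.1]
gripper_width: 0.0468
finger_force: 0.0
```

```bash
python3 -c "
from s import *
to(-145,0,80);d=snap('top','p3.png')
b=cv2.imread('pics/p3.png')[145:255,265:365];cv2.imwrite('pics/c5.png',cv2.resize(b,(500,550),interpolation=cv2.INTER_CUBIC))"
```

```text
t6.75 jig mm [-225.2  -81.6  146.6] toolx_jig [ 1.    -0.     0.002] toolz [ 0.002 -0.    -1.   ] Fjig [ 0.2 -0.2  0.1] w 0.0468
shift units [ 0.801 -0.817  0.668]
```

View pics/c5.png

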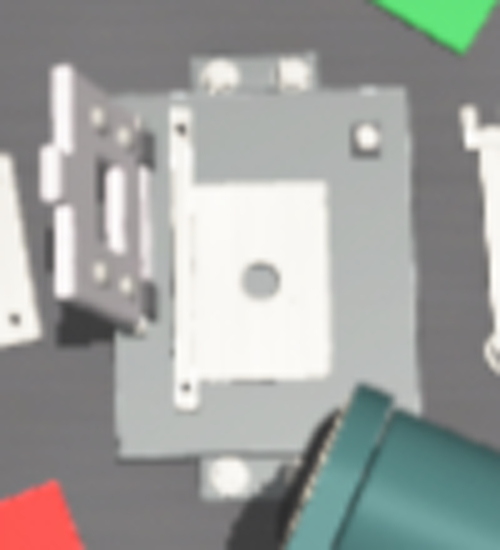

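The plate is now square against the fence in the top view: hole at (261,281), -x edge at row 381. Next I'll go behind its -x edge with two fingers.

>>> apply_moves(
  increments=[0.4,-0.4,0,0,0,0,0.75,-0.78,0,0,0,0,0.75,-0.78,0,0,0,0],
)

```text
clock: 7.18
tool_pos: [0.4252, -0.0342, 0.1457]
tool_rot: [[0.999, 0.054, -0.002], [0.054, -0.999, 0.001], [-0.002, -0.001, -1.0]]
ft_force: [-1.1, 0.0, -0.6]
gripper_width: 0.0472
finger_force: 0.0
```

>>> apply_moves(
  increments=[0,0,0.5,0,0,0,0,0,0.9,0,0,0,0,0,0.95,0,0,0,0,0,0.95,0,0,0],
)

```text
clock: 7.68
tool_pos: [0.4239, -0.0369, 0.0523]
tool_rot: [[0.999, 0.05, 0.0], [0.05, -0.999, 0.0], [0.0, 0.0, -1.0]]
ft_force: [0.5, 0.1, 0.6]
gripper_width: 0.0468
finger_force: 0.0
```

```bash
python3 -c "
from s import *
st();d=snap('scene','p4.png')
b=cv2.imread('pics/p4.png')[150:245,265:385];cv2.imwrite('pics/c6.png',cv2.resize(b,(720,570),interpolation=cv2.INTER_CUBIC))"
```

```text
t7.67 jig mm [-148.5   -3.8   52.3] toolx_jig [1. 0. 0.] toolz [ 0. -0. -1.] Fjig [0.5 0.  0.6] w 0.0468
```

View pics/c6.png

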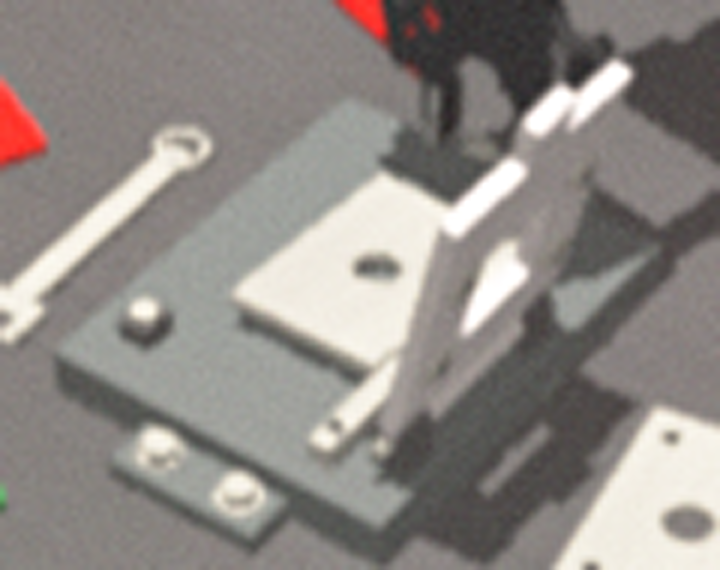

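The two fingers, at about (440,130), stand behind the plate's -x edge. I'll go slightly lower and push along +x.

>>> apply_moves(
  increments=[0,0,0.04,0,0,0,0,0,0.07,0,0,0,0,0,0.08,0,0,0],
)

```text
clock: 8.1
tool_pos: [0.4234, -0.0366, 0.0434]
tool_rot: [[0.999, 0.05, 0.0], [0.05, -0.999, -0.0], [0.0, 0.0, -1.0]]
ft_force: [0.2, -0.1, 0.2]
gripper_width: 0.0472
finger_force: 0.0
```

>>> apply_moves(
  increments=[0.15,0,0,0,0,0,0.25,0,0,0,0,0,0.32,0,0,0,0,0,0.38,0,0,0,0,0,0.42,0,0,0,0,0],
)

```text
clock: 8.72
tool_pos: [0.4651, -0.0345, 0.0431]
tool_rot: [[0.999, 0.05, -0.001], [0.05, -0.999, -0.0], [-0.001, 0.0, -1.0]]
ft_force: [-5.5, -1.4, 3.2]
gripper_width: 0.047
finger_force: 2.8
```

```bash
python3 -c "
from s import *
st()"
```

```text
t8.72 jig mm [-107.2   -3.5   43.1] toolx_jig [ 1.     0.001 -0.001] toolz [-0.001 -0.    -1.   ] Fjig [-5.6 -1.1  3.2] w 0.047
```

>>> apply_moves(
  increments=[0.05,0,0,0,0,0,0.1,0,0,0,0,0,0.15,0,0,0,0,0,0.19,0,0,0,0,0,0.22,0,0,0,0,0],
)

```text
clock: 9.35
tool_pos: [0.4875, -0.0334, 0.0432]
tool_rot: [[0.999, 0.05, -0.0], [0.05, -0.999, -0.0], [-0.0, 0.0, -1.0]]
ft_force: [-4.2, -1.0, 1.2]
gripper_width: 0.0471
finger_force: 1.9
```

>>> apply_moves(
  increments=[0.02,0,0,0,0,0,0.04,0,0,0,0,0],
)

```text
clock: 9.6
tool_pos: [0.4915, -0.0331, 0.0433]
tool_rot: [[0.999, 0.05, 0.0], [0.05, -0.999, 0.0], [0.0, -0.0, -1.0]]
ft_force: [0.3, 0.2, -0.0]
gripper_width: 0.0466
finger_force: 0.0
```

```bash
python3 -c "
from s import *
st();d=snap('scene','p5.png')
b=cv2.imread('pics/p5.png')[150:245,265:385];cv2.imwrite('pics/c7.png',cv2.resize(b,(720,570),interpolation=cv2.INTER_CUBIC))"
```

```text
t9.60 jig mm [-80.7  -3.4  43.3] toolx_jig [1.    0.001 0.   ] toolz [ 0.  0. -1.] Fjig [ 0.3  0.2 -0. ] w 0.0466
```

View pics/c7.png

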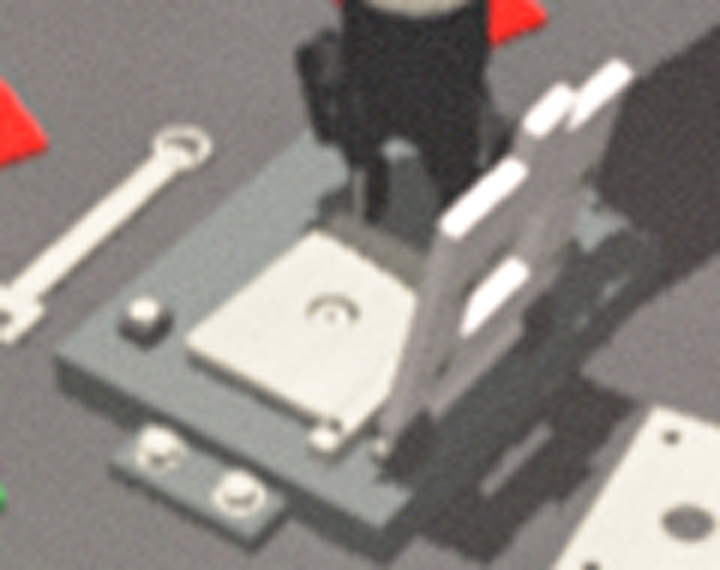

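The plate appears to have dropped: the pin shows inside the hole at (330,315) and the push force has gone to zero. I'll nudge gently to feel the stop.

>>> apply_moves(
  increments=[0.01,0,0,0,0,0,0.02,0,0,0,0,0],
)

```text
clock: 9.9
tool_pos: [0.4935, -0.033, 0.0434]
tool_rot: [[0.999, 0.05, 0.0], [0.05, -0.999, 0.0], [0.0, -0.0, -1.0]]
ft_force: [0.2, 0.1, 0.0]
gripper_width: 0.047
finger_force: 0.0
```

>>> apply_moves(
  increments=[0.01,0,0,0,0,0,0.01,0,0,0,0,0],
)

```text
clock: 10.15
tool_pos: [0.4944, -0.033, 0.0434]
tool_rot: [[0.999, 0.05, 0.0], [0.05, -0.999, 0.0], [0.0, -0.0, -1.0]]
ft_force: [0.1, 0.2, -0.3]
gripper_width: 0.0468
finger_force: 0.0
```

>>> apply_moves(
  increments=[0.01,0,0,0,0,0,0.02,0,0,0,0,0],
)

```text
clock: 10.4
tool_pos: [0.4961, -0.033, 0.0432]
tool_rot: [[0.999, 0.05, -0.001], [0.05, -0.999, -0.0], [-0.001, 0.0, -1.0]]
ft_force: [-3.6, -0.5, 1.4]
gripper_width: 0.0471
finger_force: 1.8
```

>>> apply_moves(
  increments=[0.01,0,0,0,0,0,0.02,0,0,0,0,0],
)

```text
clock: 10.65
tool_pos: [0.4968, -0.033, 0.043]
tool_rot: [[0.999, 0.05, -0.004], [0.05, -0.999, -0.0], [-0.004, 0.0, -1.0]]
ft_force: [-23.2, -2.9, 12.6]
gripper_width: 0.0473
finger_force: 11.4
```

It hit the stop at about 23 N, so the plate is seated against the pin. I'll back off and go over to the leaf's outer side.

>>> apply_moves(
  increments=[-0.1,0,0,0,0,0,-0.2,0,0,0,0,0,-0.2,0,-0.5,0,0,0,-0.2,0,-1,0,0,0,-0.2,0,-1,0,0,0],
)

```text
clock: 11.28
tool_pos: [0.4796, -0.034, 0.1474]
tool_rot: [[0.999, 0.05, 0.007], [0.05, -0.999, -0.001], [0.007, 0.001, -1.0]]
ft_force: [0.4, 0.6, -0.9]
gripper_width: 0.0468
finger_force: 0.0
```

>>> apply_moves(
  increments=[0,0,-0.6,0,0,0,0,0,-1,0,0,0,0,0,-1,0,0,0],
  hand=0,
)

```text
clock: 11.65
tool_pos: [0.4789, -0.0339, 0.2458]
tool_rot: [[0.999, 0.05, 0.004], [0.05, -0.999, -0.0], [0.004, 0.001, -1.0]]
ft_force: [-0.4, 0.1, -0.0]
gripper_width: -0.0
finger_force: 0.0
```

>>> apply_moves(
  increments=[0,0,-0.6,0,0,0,0,0,-0.95,0,0,0,0,0,-0.95,0,0,0],
)

```text
clock: 12.02
tool_pos: [0.4786, -0.0339, 0.3394]
tool_rot: [[0.999, 0.05, 0.002], [0.05, -0.999, -0.0], [0.002, 0.0, -1.0]]
ft_force: [-0.1, -0.6, 0.2]
gripper_width: 0.0
finger_force: 0.0
```

Run:
```python
from s import *
to(0,165,330);d=snap('top','p6.png')
b=cv2.imread('pics/p6.png')[145:255,265:365];cv2.imwrite('pics/c8.png',cv2.resize(b,(500,550),interpolation=cv2.INTER_CUBIC))
```

```text
t12.03 jig mm [-93.6  -3.5 339.4] toolx_jig [1.    0.001 0.002] toolz [ 0.002 -0.    -1.   ] Fjig [-0.1 -0.6  0.2] w 0.0
shift units [ 0.937 -1.685  0.096]
```

View pics/c8.png

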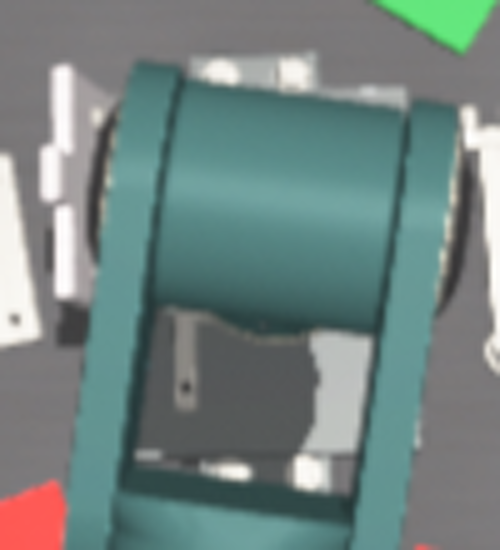

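The arm covers the plate here. The leaf, at (60,180), has not moved. I'll move on over it to its outer side.

>>> apply_moves(
  increments=[0.25,-0.45,0,0,0,0,0.47,-0.84,0,0,0,0,0.47,-0.84,0,0,0,0],
)

```text
clock: 12.45
tool_pos: [0.5213, 0.0544, 0.3352]
tool_rot: [[0.999, 0.053, -0.004], [0.053, -0.999, 0.0], [-0.004, -0.0, -1.0]]
ft_force: [0.1, -0.5, -0.2]
gripper_width: 0.0001
finger_force: 0.0
```

>>> apply_moves(
  increments=[0.25,-0.45,0,0,0,0,0.47,-0.84,0,0,0,0,0.47,-0.84,0,0,0,0],
)

```text
clock: 12.82
tool_pos: [0.564, 0.1399, 0.3357]
tool_rot: [[0.999, 0.052, -0.003], [0.052, -0.999, -0.001], [-0.003, 0.0, -1.0]]
ft_force: [0.8, 0.0, -0.2]
gripper_width: -0.0
finger_force: 0.0
```

>>> apply_moves(
  increments=[0,0,0.5,0,0,0,0,0,1,0,0,0,0,0,1,0,0,0],
)

```text
clock: 13.2
tool_pos: [0.5619, 0.1372, 0.2341]
tool_rot: [[0.999, 0.049, -0.007], [0.049, -0.999, -0.002], [-0.007, 0.001, -1.0]]
ft_force: [-0.0, 0.1, 0.7]
gripper_width: -0.0
finger_force: 0.0
```

>>> apply_moves(
  increments=[0,0,0.4,0,0,0,0,0,0.4,0,0,0],
)

```text
clock: 13.45
tool_pos: [0.5631, 0.138, 0.198]
tool_rot: [[0.999, 0.05, -0.002], [0.05, -0.999, -0.0], [-0.002, 0.0, -1.0]]
ft_force: [-0.4, -0.1, 0.6]
gripper_width: 0.0003
finger_force: 0.0
```

Run:
```python
from s import *
st()
d=snap('scene','p7.png')
b=cv2.imread('pics/p7.png')[110:250,265:425];cv2.imwrite('pics/c9.png',cv2.resize(b,(640,560),interpolation=cv2.INTER_CUBIC))
# path of the tip corner: (y,z) for r=140
for t in np.arange(1.8,-.01,-.15):
    print(t.round(2),((.082-.14*np.cos(t)+.005*np.sin(t))*1000).round(1),((.051+.14*np.sin(t)+.005*np.cos(t))*1000).round(1))
```

```text
t13.45 jig mm [ -0.7 163.9 198. ] toolx_jig [ 1.     0.    -0.002] toolz [-0.002 -0.    -1.   ] Fjig [-0.4 -0.1  0.6] w 0.0003
1.8 118.7 186.2
1.65 98.1 190.2
1.5 77.1 191.0
1.35 56.2 188.7
1.2 35.9 183.3
1.05 16.7 174.9
0.9 -1.1 163.8
0.75 -17.0 150.1
0.6 -30.7 134.2
0.45 -41.9 116.4
0.3 -50.3 97.1
0.15 -55.7 76.9
0.0 -58.0 56.0
```

View pics/c9.png

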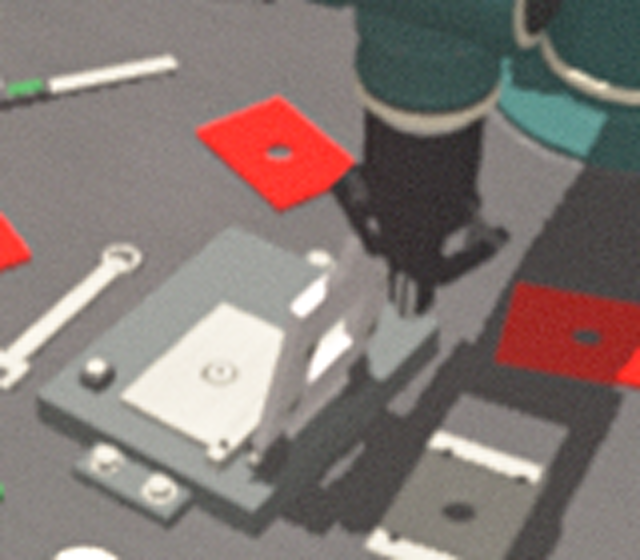

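The plate is seated, with the pin concentric in the hole at (218,373). The finger, at (405,310), is behind the leaf. That was the 11th picture, one over the limit of 10, so I won't view any more. I'll turn the gripper 90° so its wide linkage can't reach the leaf, then push along the arc.

>>> apply_moves(
  increments=[0,0,-0.3,0,0,0,0,0,-0.3,0,0,-0.12,0,0,-0.3,0,0,-0.24,0,0,-0.3,0,0,-0.36,0,0,-0.3,0,0,-0.48],
)

```text
clock: 14.12
tool_pos: [0.5643, 0.1385, 0.2315]
tool_rot: [[0.714, 0.7, 0.003], [0.7, -0.714, 0.0], [0.002, 0.002, -1.0]]
ft_force: [-0.5, -0.3, -0.2]
gripper_width: 0.0002
finger_force: 0.0
```

>>> apply_moves(
  increments=[0,0,0,0,0,-0.12,0,0,0,0,0,-0.24,0,0,0,0,0,-0.36,0,0,0,0,0,-0.48,0,0,0,0,0,-0.567],
)

```text
clock: 14.75
tool_pos: [0.5643, 0.1385, 0.2315]
tool_rot: [[-0.055, 0.998, 0.003], [0.998, 0.055, 0.0], [0.0, 0.003, -1.0]]
ft_force: [-0.4, -0.4, -0.6]
gripper_width: 0.0001
finger_force: 0.0
```

Run:
```python
from s import *
s=st();print(s['qpos'].round(2));to(0,150,205)
```

```text
t14.75 jig mm [  0.4 164.4 231.5] toolx_jig [-0.005  1.     0.   ] toolz [ 0.003  0.    -1.   ] Fjig [-0.4 -0.4 -0.6] w 0.0001
[ 0.2  -0.09  1.67 -0.    1.56  0.14]
t14.75 jig mm [  0.4 164.4 231.5] toolx_jig [-0.005  1.     0.   ] toolz [ 0.003  0.    -1.   ] Fjig [-0.4 -0.4 -0.6] w 0.0001
shift units [-0.144 -0.006  0.265]
```

>>> apply_moves(
  increments=[-0.05,0,0.26,0,0,0,-0.15,0,0.26,0,0,0,-0.25,0,0.26,0,0,0,-0.33,0,0.26,0,0,0,-0.33,0,0.26,0,0,0],
)

```text
clock: 15.38
tool_pos: [0.5656, 0.105, 0.2032]
tool_rot: [[-0.049, 0.999, 0.001], [0.999, 0.049, -0.0], [-0.0, 0.001, -1.0]]
ft_force: [1.0, -0.9, -0.7]
gripper_width: 0.0004
finger_force: 0.0
```

>>> apply_moves(
  increments=[-0.1,0,-0.02,0,0,0,-0.2,0,-0.03,0,0,0,-0.32,0,-0.04,0,0,0,-0.43,0,-0.05,0,0,0],
)

```text
clock: 15.88
tool_pos: [0.5675, 0.0619, 0.2072]
tool_rot: [[-0.05, 0.999, -0.0], [0.999, 0.05, 0.0], [0.0, -0.0, -1.0]]
ft_force: [0.6, 3.4, -2.4]
gripper_width: 0.0
finger_force: 1.8
```

Run:
```python
from s import *
to(0,45,202)
```

```text
t15.88 jig mm [-1.000e-01  8.770e+01  2.072e+02] toolx_jig [-0.  1.  0.] toolz [-0.  0. -1.] Fjig [ 0.8  3.4 -2.4] w 0.0
shift units [-0.427  0.001  0.052]
```

>>> apply_moves(
  increments=[-0.11,0,0,0,0,0,-0.22,0,0,0,0,0,-0.33,0,0.02,0,0,0,-0.43,0,0.05,0,0,0],
)

```text
clock: 16.38
tool_pos: [0.5697, 0.0191, 0.2022]
tool_rot: [[-0.05, 0.999, 0.0], [0.999, 0.05, -0.0], [-0.0, 0.0, -1.0]]
ft_force: [0.3, 3.7, -0.2]
gripper_width: 0.0002
finger_force: 1.4
```

>>> apply_moves(
  increments=[-0.1,0,0.04,0,0,0,-0.2,0,0.09,0,0,0,-0.29,0,0.14,0,0,0,-0.38,0,0.2,0,0,0],
)

```text
clock: 16.88
tool_pos: [0.5716, -0.0188, 0.182]
tool_rot: [[-0.05, 0.999, 0.0], [0.999, 0.05, -0.0], [-0.0, 0.0, -1.0]]
ft_force: [-1.6, 1.5, 2.0]
gripper_width: 0.0
finger_force: 1.1
```

Run:
```python
from s import *
to(0,-24,151)
```

```text
t16.88 jig mm [ -0.    6.9 182. ] toolx_jig [-0.  1. -0.] toolz [ 0. -0. -1.] Fjig [-1.5  1.6  2. ] w 0.0
shift units [-0.309  0.     0.31 ]
```

>>> apply_moves(
  increments=[-0.08,0,0.07,0,0,0,-0.17,0,0.145,0,0,0,-0.24,0,0.22,0,0,0,-0.31,0,0.31,0,0,0],
)

```text
clock: 17.38
tool_pos: [0.5732, -0.0496, 0.1508]
tool_rot: [[-0.05, 0.999, 0.0], [0.999, 0.05, -0.0], [-0.0, 0.0, -1.0]]
ft_force: [0.2, 0.2, 1.6]
gripper_width: 0.0002
finger_force: 0.8
```

>>> apply_moves(
  increments=[-0.06,0,0.09,0,0,0,-0.11,0,0.18,0,0,0,-0.16,0,0.28,0,0,0,-0.2,0,0.38,0,0,0],
)

```text
clock: 17.88
tool_pos: [0.5741, -0.0693, 0.1125]
tool_rot: [[-0.05, 0.999, -0.0], [0.999, 0.05, 0.0], [0.0, -0.0, -1.0]]
ft_force: [-0.7, 0.8, 0.1]
gripper_width: 0.0001
finger_force: 0.6
```

>>> apply_moves(
  increments=[-0.03,0,0.11,0,0,0,-0.06,0,0.21,0,0,0,-0.07,0,0.29,0,0,0,-0.08,0,0.36,0,0,0],
)

```text
clock: 18.38
tool_pos: [0.5745, -0.077, 0.0768]
tool_rot: [[-0.05, 0.999, -0.0], [0.999, 0.05, 0.0], [0.0, -0.0, -1.0]]
ft_force: [0.3, 1.2, 0.9]
gripper_width: -0.0003
finger_force: 0.5
```

Run:
```python
from s import *
to(0,-52,70)
```

```text
t18.38 jig mm [ -0.1 -51.4  76.8] toolx_jig [-0.  1.  0.] toolz [-0.  0. -1.] Fjig [0.3 1.1 0.9] w -0.0003
shift units [-0.006  0.001  0.068]
```

>>> apply_moves(
  increments=[0,0,0.03,0,0,0,0,0,0.05,0,0,0,0,0,0.06,0,0,0],
)

```text
clock: 18.75
tool_pos: [0.5746, -0.077, 0.0714]
tool_rot: [[-0.05, 0.999, 0.0], [0.999, 0.05, -0.0], [-0.0, 0.0, -1.0]]
ft_force: [-0.9, -0.0, 1.1]
gripper_width: -0.0001
finger_force: 0.5
```

>>> apply_moves(
  increments=[0,0,0.01,0,0,0,0,0,0.02,0,0,0],
)

```text
clock: 19.0
tool_pos: [0.5747, -0.0771, 0.07]
tool_rot: [[-0.05, 0.999, 0.001], [0.999, 0.05, -0.0], [-0.0, 0.001, -1.0]]
ft_force: [-5.8, 1.0, 14.1]
gripper_width: 0.0003
finger_force: 6.9
```

>>> apply_moves(
  increments=[0,0,0.01,0,0,0,0,0,0.01,0,0,0],
)

```text
clock: 19.25
tool_pos: [0.5748, -0.0771, 0.0699]
tool_rot: [[-0.05, 0.999, 0.001], [0.999, 0.05, -0.0], [-0.0, 0.001, -1.0]]
ft_force: [-9.6, 1.6, 16.3]
gripper_width: -0.0001
finger_force: 8.7
```

>>> apply_moves(
  increments=[0,0,-0.2,0,0,0,0,0,-0.6,0,0,0,0,0,-1,0,0,0,0,0,-1,0,0,0],
)

```text
clock: 19.75
tool_pos: [0.5759, -0.0772, 0.1728]
tool_rot: [[-0.05, 0.999, 0.006], [0.999, 0.05, -0.001], [-0.001, 0.006, -1.0]]
ft_force: [-0.2, 0.1, -0.4]
gripper_width: 0.0001
finger_force: 0.0
```

>>> apply_moves(
  increments=[0,0.3,-0.5,0,0,0,-0.4,0.9,-1,0,0,0,-0.9,0.9,-1,0,0,0,-0.9,0.9,-1,0,0,0],
)

```text
clock: 20.25
tool_pos: [0.6698, -0.1654, 0.2684]
tool_rot: [[-0.047, 0.999, 0.0], [0.999, 0.047, -0.001], [-0.001, 0.0, -1.0]]
ft_force: [0.7, 0.3, -0.5]
gripper_width: 0.0002
finger_force: 0.0
```

>>> apply_moves(
  increments=[-0.5,0,0,0,0,0,-1,0,0,0,0,0,-1,0,0,0,0,0],
)

```text
clock: 20.62
tool_pos: [0.6734, -0.2646, 0.267]
tool_rot: [[-0.047, 0.999, -0.002], [0.999, 0.047, 0.0], [0.001, -0.002, -1.0]]
ft_force: [0.4, 0.3, -0.1]
gripper_width: -0.0003
finger_force: 0.0
```

>>> apply_moves(
  increments=[-0.5,0,0,0,0,0,-1,0,0,0,0,0,-1,0,0,0,0,0],
)

```text
clock: 21.0
tool_pos: [0.6785, -0.3638, 0.267]
tool_rot: [[-0.048, 0.999, -0.001], [0.999, 0.048, 0.001], [0.001, -0.001, -1.0]]
ft_force: [-1.1, 0.0, 0.2]
gripper_width: 0.0
finger_force: 0.0
```

Run:
```python
from s import *
st()
d=snap('top');a=cv2.imread('pics/top0.png')[:,:,::-1]
# expected leaf outline at top z=.056 and brightness in/around, change against the first picture
for x,y in[(0,-70),(0,-95),(0,-115),(50,-60),(-50,-60),(50,60),(-50,60),(0,0),(0,20),(85,0),(0,116)]:
    w=Rj@[x/1000,y/1000,0]+[*O,.056];u,v=map(int,np.round(proj(d,w)))
    print((x,y),(u,v),d['image'][v,u],a[v,u])
df=(np.abs(d['image'].astype(int)-a).max(2)>45).astype(np.uint8)
n,l,sts,c=cv2.connectedComponentsWithStats(df)
print([tuple(s) for s in sts[1:] if s[4]>25])
```

```text
t21.00 jig mm [  89.6 -342.9  267. ] toolx_jig [0.002 1.    0.001] toolz [-0.001  0.001 -1.   ] Fjig [-1.1  0.1  0.2] w 0.0
(0, -70) (337, 188) [255 254 254] [181 185 182]
(0, -95) (345, 187) [255 255 255] [183 186 182]
(0, -115) (351, 187) [122 120 122] [121 119 121]
(50, -60) (334, 173) [255 254 254] [173 177 174]
(-50, -60) (335, 203) [255 254 255] [250 248 244]
(50, 60) (298, 174) [255 254 255] [189 191 187]
(-50, 60) (299, 204) [255 255 255] [163 164 161]
(0, 0) (316, 188) [242 239 233] [251 250 247]
(0, 20) (311, 189) [247 245 241] [252 250 248]
(85, 0) (316, 164) [176 178 176] [175 176 175]
(0, 116) (282, 189) [122 119 119] [164 158 159]
[(np.int32(428), np.int32(83), np.int32(16), np.int32(26), np.int32(100)), (np.int32(434), np.int32(83), np.int32(67), np.int32(67), np.int32(1393)), (np.int32(263), np.int32(112), np.int32(166), np.int32(233), np.int32(7031)), (np.int32(493), np.int32(114), np.int32(5), np.int32(12), np.int32(28)), (np.int32(430), np.int32(124), np.int32(23), np.int32(28), np.int32(227)), (np.int32(415), np.int32(142), np.int32(11), np.int32(13), np.int32(69)
[... 428 characters left out ...]
t32(7), np.int32(37)), (np.int32(222), np.int32(266), np.int32(70), np.int32(52), np.int32(734)), (np.int32(292), np.int32(284), np.int32(16), np.int32(9), np.int32(82)), (np.int32(315), np.int32(292), np.int32(306), np.int32(108), np.int32(12229)), (np.int32(374), np.int32(308), np.int32(12), np.int32(11), np.int32(72)), (np.int32(219), np.int32(320), np.int32(56), np.int32(42), np.int32(651)), (np.int32(449), np.int32(337), np.int32(100), np.int32(63), np.int32(2164)), (np.int32(223), np.int32(348), np.int32(42), np.int32(27), np.int32(249)), (np.int32(548), np.int32(365), np.int32(38), np.int32(14), np.int32(231)), (np.int32(299), np.int32(379), np.int32(33), np.int32(21), np.int32(331))]
```

```bash
python3 -c "
from bench import ctrl
print(ctrl.hand_in())"
```

```text
the job is handed in; nothing more can be done
None
```

The job is handed in at about 21 s: the plate was slid square to the fence and dropped over the pin (hard stop felt at about 23 N), then the leaf was swung down to its shut height (firm stop at about 16 N) and let go, with the arm clear and no other bench item knowingly touched; I viewed 11 pictures, one over the limit of 10.

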